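# Open the push-and-turn cap of the descaler jug

### The arm

A 6-joint arm with a two-finger parallel gripper is mounted at the origin on the work surface. World frame = base frame: x ahead of the robot, y to its left, z up, the work surface at z = 0. Lengths are in m, angles in rad, forces in N, time in s.
With the tool pointing down it reaches from about 0.375 to 0.975 m from the base axis. Payload 3.8 kg.
Tool frame: the origin (TCP) lies midway between the tips of the shut fingers; the grasp point (between the pads) lies 19 mm behind it; x points along the fingers, y is the direction in which the jaws open and shut, and the axes are right-handed (so a half turn about x gives the same grasp; the last joint's range is limited). The gripper opens to 85 mm and grips with 20 to 120 N. Pads are 22 mm wide; open, the fingers measure 114 mm over their backs; the gripper's body (76 mm by 85 mm) begins 54 mm behind the grasp point. The pads swing forward as they close: fully open they stand 13 mm farther back than shut.
Start: joints at [1.308, 0.264, 1.604, -0, 1.274, -0.037], TCP at [0.151, 0.658, 0.231] pointing down, gripper open.
Joint ranges: [-2.63, 2.63], [-0.94, 2.18], [0.31, 2.57], [-1.31, 4.45], [0, 2.66], [-2.55, 2.55]. Speed limits (rad/s): [2.57, 2.57, 3.14, 3.14, 3.14, 3.14].

### API

Orientations are given as a rotation vector (axis times angle).
In Python, from workcell import read_state, read_camera, get_calibration, finish_job gives the robot as it stands. The module is installed in compiled form; this text tells all that it offers.
- The arm moves only by the shell command python3 -m creep 'ROWS' [FORCE]. ROWS is JSON, a list of rows, each a list of 3 entries, a list of its own where there are three numbers: the closure in counts, from 0 (fully open) to 255 (shut), then the shift along the world's x, y, z in mm, then the turn about the world's z in rad. In form: [[hand, [tx, ty, tz], spin], ...]. A call has exactly 8 rows; each row shifts and turns the commanded pose from where the row before left it; what a row does not reach is not made up. A row lasts 1/12 s, in which the tool goes at most 41.7 mm and 7.16 degrees, less where a joint would pass 70% of its speed; a pose out of reach is approached as far as the arm can. A call is refused whole if a number of a shift passes 41.7 or a number of a turn 0.125, either way. A call with a gripper value outside its range is refused whole. The fingers move at their own pace and stop on an object; FORCE is the grip in N (left out, the last holds). Time passes only in rows, so rows that do not move let the fingers close, or fill a call up. It gives the time, the measured TCP pose, the force and the opening at its end, in the units of the state.
- read_state(): the state, without advancing time (a new reading comes with each control period).
- read_camera(name): name is "side" or "top" or "wrist"; returns (picture, depth): 480x640x3 uint8, blue, green, red; 480x640 float32, m along the optical axis (not along the pixel's ray), 0 where there is no reading.
- get_calibration(name): a dict with "K" (3x3 intrinsics, pixels), "eye" and "orientation" of the camera in the world. Camera axes: x right, y down, z forward; pixel columns grow to the right and rows downward; lengths in m; the calibration is good to about 2 mm. A picture is of the moment at which its call begins: read the wrist's pose just before it. get_calibration takes no time and is no camera call; for the wrist camera it gives the pose at the moment of the call.
- finish_job(): hands the job in, once; it reports no verdict.
The state is a dict: "time": time; "q": joint angles; "joint_vel": joint speeds; "joint_torque": joint torques, N m; "tool_pos": TCP position; "tcp_rot": TCP orientation; "wrist_force": force on the tool from outside, world axes, zero at the start; "torque": the same for the moment, N m; "width": opening from 0.0 (shut) to 1.0 (fully open).
Only numpy, scipy, OpenCV 4.12 (cv2) and the standard library are available. Lean on these libraries where they do the work, as an engineer would, in place of code of your own. Each camera call takes 0.05 s, during which the arm holds its last target.

### The job

The descaler for the teapot is wanted: take the thin dosing cup off the top of the jug's cap and stand it softly on the low slatted bamboo tray, mouth down as it was, squeezing it only lightly. Then grip the jug's safety cap gently, press it down, keep it pressed while you turn it anticlockwise (seen from above) until it is free, lift it straight up and finish still holding it, level, well clear above the jug's mouth; do not let go of it or put it down. Leave the teapot and the glasses where they are.

Things in the scene. Friction and masses are not known exactly. Their poses are not given: they have to be found in the camera images.
- cup_center (a point): Thin grey plastic dosing cup, straight and round, mouth down over the jug's cap: 60 mm outside diameter, 40 mm high, 30 g. Its closed top (4 mm thick) rests on the cap's top, 2.5 mm play around: raise it 45 mm or more before going sideways. Point: its centre, half-way up; z up. It cracks if each finger squeezes with over 60 N (20 to 40 N is right), if pushed down with over 40 N, or if dropped.
- cap_center (a point): The jug's push-and-turn cap under the cup: round, ribbed, white plastic, 48 mm diameter, 40 mm high, 30 g. Point: its centre, half-way up; its x lies along the jug's x within 5 degrees while locked. Grip two opposite sides, half-way up to 8 mm higher, with 25 to 40 N; it cracks above 60 N from each finger. Once the cup is off nothing is within 35 mm of it sideways.
- cap_top (a point): Centre of the cap's top. Up, the cap is locked: it has a few degrees of play and does not lift. Held down by 4.5 to 6.5 mm it turns anticlockwise seen from above; past about 50 degrees it needs no more pressing, and anywhere from 55 to 130 degrees from where it stood it lifts straight off (aim at 80).
- jug_mouth (a point): Top of the neck of the white descaler jug, on its axis, 136 mm above the counter. Jug 84 mm diameter up to 88 mm, sloping shoulder to 108 mm, neck with bayonet tracks 39 mm across. It is held fast in a screwed-down bamboo block 110 x 110 x 30 mm: it cannot turn or lift. With the cap locked on, the cap's centre is 10 mm above this point and the cup's centre 14 mm.
- insert (a joint): How far the springy insert in the jug's mouth is pressed down by the cap, in m: 0 with the cap locked, 0.0045 to 0.007 while pressed, about -0.001 when free. It pushes up with about 4 N at 0 and 8 N at 0.007, where the cap stops hard.
- tray_top (a point): Low slatted bamboo tray, fixed, 180 mm (its x) by 176 mm (its y), 20 mm high: seven flat slats 20 mm wide with 6 mm gaps. The point is the centre of its upper face. It and the jug stand left and right of the glasses, either way round.
- teapot: Bystander: porcelain teapot with lid, 120 wide, 118 high, at the far side of the counter (mm); origin at the centre of its underside.
- tumbler_a: Bystander: glass tumbler, 66 diameter, 100 high, in the middle between jug and tray, the nearer one (mm); origin at the centre of its underside.
- tumbler_b: Bystander: glass tumbler, 66 diameter, 100 high, in the middle, the farther one (mm); origin at the centre of its underside.
There are look-alikes about, which are no part of the job. Leave any blue or orange look-alike of the part that bears jug_mouth alone. What is shaped like the part that bears cup_center but red or turquoise is not meant.

How it is judged:
On the way, in this order (a step that is already met when the one before it is completed fails the run):
1. the dosing cup stands mouth down on the tray, let go (x of cup_center in the frame of tray_top between -0.085 and 0.085 m and y of cup_center in the frame of tray_top between -0.085 and 0.085 m and z of cup_center in the frame of tray_top between 0.016 and 0.024 m and angle between cup_center's own z axis and vertical below 0.1 rad and contact force between the fingers and cup below 0.1 N and linear speed of cup below 0.02 m/s), for 0.2 s.
2. the cap is pressed down (value of joint insert above 0.0035 m and angle between the x axis of cap_center and the x axis of jug_mouth, either way round below 0.4 rad), for 0.1 s.
3. the cap is turned free while on the jug (angle between the x axis of cap_center and the x axis of jug_mouth, either way round above 0.7 rad and z of cap_center in the frame of jug_mouth below 0.02 m and horizontal distance between cap_center and jug_mouth below 0.006 m), for 0.1 s.
At the end, for the whole second after the job is handed in: The fingers hold the cap still, level within 17 degrees, its centre 40 to 250 mm above the jug's neck and within 50 mm of its axis, not touching the jug; the dosing cup rests mouth down on the tray, let go, its centre within 85 mm of the tray's in x and y (all of step 1 and z of cap_center in the frame of jug_mouth between 0.04 and 0.25 m and horizontal distance between cap_center and jug_mouth below 0.05 m and angle between cap_center's own z axis and vertical below 0.3 rad and contact force between the fingers and cap above 2 N and contact force between jug and cap below 0.1 N and linear speed of cap below 0.03 m/s); the arm keeps its last pose, push and grip.
It fails at once if the dosing cup is squeezed with more than 60 N by each finger (120 N in all) (contact force between the fingers and cup above 120 N).
It fails at once if the dosing cup is pushed hard on the tray (contact force between tray and cup above 40 N).
It fails at once if the dosing cup is dropped: it falls free of the fingers, faster than 0.5 m/s (contact force between the fingers and cup below 0.1 N and linear speed of cup above 0.5 m/s).
It fails at once if the cap is squeezed with more than 60 N by each finger (120 N in all) (contact force between the fingers and cap above 120 N).
It fails at once if a bystander is moved by more than 30 mm or tipped (distance of any of teapot, tumbler_a, tumbler_b from where it was at the start of the episode above 0.03 m or angle between any of teapot, tumbler_a, tumbler_b's own z axis and vertical above 0.3 rad).
It also fails if it takes over 61 s, if anything falls off the work surface, if the arm or the gripper's body presses on something with over 40 N, if the wrist force passes 120 N, or if a joint passes its speed limit or range.

## Working session

There is one attempt and no reset: what is moved stays moved. The work goes in short steps, Python scripts to look and compute and a shell command to move; the robot and the scene stay as the last step left them, time stands still between calls to the robot, and variables do not carry over. Pictures are saved under pics/ and viewed, and the job is handed in when it is done.

```bash
mkdir -p pics && cat > h.py <<'E'
import numpy as np, cv2
from workcell import read_state, read_camera, get_calibration
from scipy.spatial.transform import Rotation as R
def shot(name, tag):
    c=get_calibration(name); im,d=read_camera(name)
    cv2.imwrite(f'pics/{tag}.png',im); np.savez(f'pics/{tag}.npz',d=d,im=im,K=c['K'],eye=c['eye'],o=np.array(c['orientation']))
    return im,d,c
def load(tag):
    z=np.load(f'pics/{tag}.npz'); o=z['o']
    M=o if o.shape==(3,3) else R.from_rotvec(o).as_matrix()
    return z['im'],z['d'],z['K'],z['eye'],M
def cloud(tag):
    im,d,K,e,M=load(tag)
    v,u=np.mgrid[0:480,0:640]
    P=np.stack([(u-K[0,2])/K[0,0]*d,(v-K[1,2])/K[1,1]*d,d],-1)
    W=P@M.T+e; W[d==0]=np.nan
    return im,W
def crop(tag,u0,u1,v0,v1,s,out):
    im=cv2.imread(f'pics/{tag}.png'); cv2.imwrite(f'pics/{out}.png',cv2.resize(im[v0:v1,u0:u1],None,fx=s,fy=s,interpolation=cv2.INTER_CUBIC))
E
python3 - <<'E'
from h import *
print(read_state())
for n in('side','top'):
    im,d,c=shot(n,n+'0'); print(n,c)
E
```

```text
{'time': 0.0, 'q': array([ 1.30809702e+00,  2.64747156e-01,  1.60539890e+00,  2.85627702e-05,
        1.27369717e+00, -3.68866605e-02]), 'joint_vel': array([ 0.00151948, -0.00010329, -0.00025447,  0.00175027, -0.00129988,
       -0.0002515 ]), 'joint_torque': array([ 1.22484085e-03, -5.15127432e+01, -3.67310500e+01,  1.90990763e-04,
        1.29301954e-02,  8.63903381e-06]), 'tool_pos': array([0.15092233, 0.65714984, 0.22995262]), 'tcp_rot': array([ 0.17555239,  1.56387789, -0.17904786]), 'wrist_force': array([ 0.02639861, -0.39211491,  0.39189167]), 'torque': array([-0.01449195, -0.05591903, -0.00879374]), 'width': 0.9992600586470503}
side {'K': array([[532.62407174,   0.        , 319.6857172 ],
       [  0.        , 532.62407174, 235.32953636],
       [  0.        ,   0.        ,   1.        ]]), 'eye': array([0.54953155, 0.68848714, 0.66681126]), 'orientation': array([-0.09312822,  2.84246888, -1.29059828])}
top {'K': array([[511.63731319,   0.        , 320.0264255 ],
       [  0.        , 511.63731319, 235.36801722],
       [  0.        ,   0.        ,   1.        ]]), 'eye': array([0.42558527, 0.06583539, 1.01123478]), 'orientation': array([-2.09889898,  2.14098921, -0.16864306])}
```

View pics/side0.png

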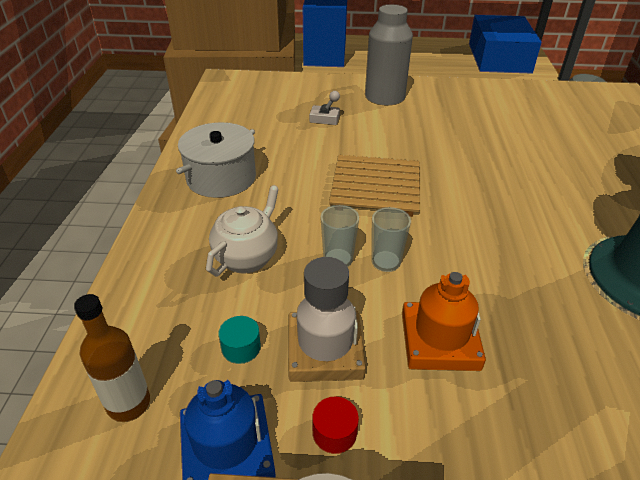

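View pics/top0.png

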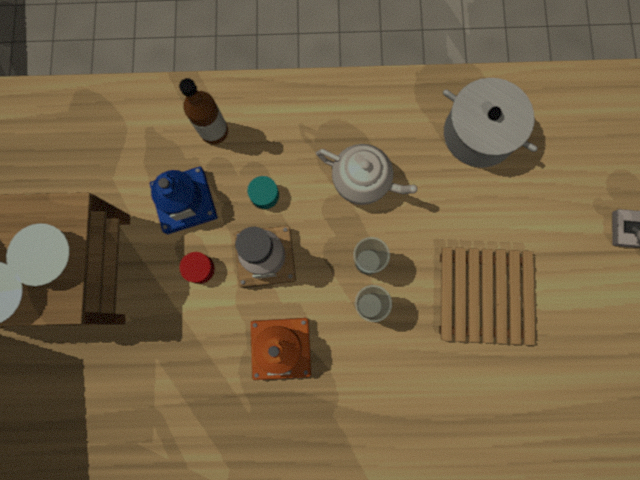

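The candidates for the jug are white with a grey cup at side (327,310) / top (258,252), blue at side (222,430) / top (180,195), and orange at side (448,320) / top (280,350). The white one with the grey cup fits. The red cup at side (335,424) and the turquoise cup at side (240,340) are decoys. I'll confirm this in a crop and measure.

```bash
python3 - <<'E'
from h import *
crop('top0',215,315,210,310,6,'c1')
for t in('top0','side0'):
    im,W=cloud(t)
    pts={'top0':dict(cup=(255,243),blk=(285,280),trayc=(488,296),tumA=(372,305),tumB=(371,257),tea=(365,165),orange=(274,352),blue=(167,183),red=(197,268),turq=(263,193),plate=(38,255),plate2=(0,290),shelf=(60,300),shelfs=(100,265),counter=(400,400),bottle=(188,87)),
     'side0':dict(cup=(326,270),tray=(375,185),bot=(330,470),rack=(400,467),red=(335,412))}[t]
    for k,(u,v) in pts.items():
        print(t,k,np.round(W[v,u],4))
    Z=W[...,2]
    if t=='top0':
        # cup top
        sub=np.zeros(Z.shape,bool); sub[220:270,225:290]=1
        m=sub&(Z>0.155); p=W[m]; zt=np.median(p[:,2]); m2=sub&(abs(Z-zt)<0.006)
        (cc,r)=cv2.minEnclosingCircle(W[m2][:,:2].astype(np.float32)); print('cup top',zt,cc,r,m2.sum(), W[m2].mean(0))
    sub=np.zeros(Z.shape,bool)
    if t=='top0': sub[240:350,435:540]=1
    else: sub[150:216,318:425]=1
    m=sub&(abs(Z-0.02)<0.006)
    rect=cv2.minAreaRect(W[m][:,:2].astype(np.float32)); print('tray',t,rect,np.median(Z[m]))
    if t=='side0':
        sub=np.zeros(Z.shape,bool); sub[250:310,300:355]=1
        m=sub&(Z>0.155); m2=sub&(abs(Z-np.percentile(Z[m],90))<0.006)
        print('cup',np.percentile(Z[m],[50,90]),cv2.minEnclosingCircle(W[m2][:,:2].astype(np.float32)))
E
```

```text
top0 cup [0.5659 0.189  0.1709]
top0 blk [0.5163 0.1517 0.0279]
top0 trayc [ 0.4787 -0.2372  0.0182]
top0 tumA [ 0.4663 -0.0156  0.0046]
top0 tumB [ 0.5608 -0.0171  0.0034]
top0 tea [ 0.7148 -0.003   0.1152]
top0 orange [0.3865 0.1605 0.1443]
top0 blue [0.6812 0.3494 0.1434]
top0 red [0.5418 0.32   0.038 ]
top0 turq [0.687  0.193  0.0392]
top0 plate [0.5466 0.5281 0.215 ]
top0 plate2 [0.4922 0.584  0.2151]
top0 shelf [0.4768 0.5052 0.1818]
top0 shelfs [0.5408 0.471  0.12  ]
top0 counter [ 0.2878 -0.062   0.004 ]
top0 bottle [0.8288 0.2979 0.2097]
cup top 0.17014010974200844 (0.565056562423706, 0.19246605038642883) 0.029916346073150635 995 [0.56454114 0.1920866  0.17016927]
tray top0 ((0.4810798466205597, -0.23652565479278564), (0.1768057495355606, 0.180585116147995), 86.23146057128906) 0.02017487607283952
side0 cup [0.5681 0.1916 0.1716]
side0 tray [ 0.4857 -0.2167  0.0196]
side0 bot [0.5506 0.377  0.0017]
side0 rack [0.4622 0.3675 0.0019]
side0 red [0.5477 0.3195 0.0414]
tray side0 ((0.4834917485713959, -0.23479172587394714), (0.1829676479101181, 0.18015225231647491), 86.01737976074219) 0.019866887776248232
cup [0.17017696 0.17148689] ((0.5686250925064087, 0.19469507038593292), 0.03108525462448597)
```

View pics/c1.png

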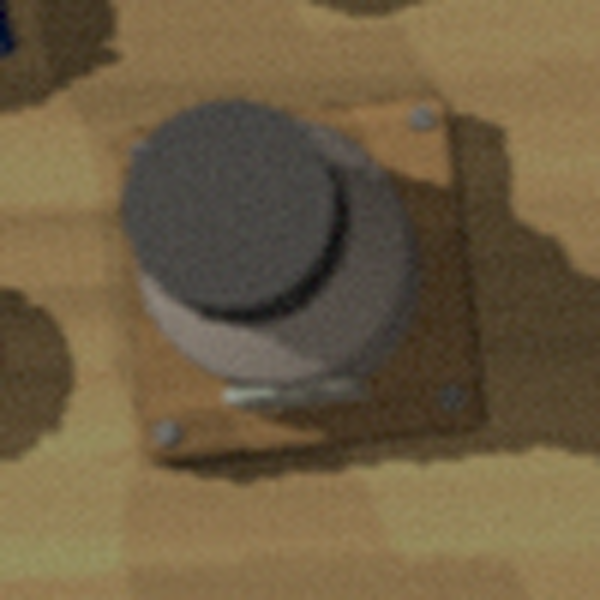

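```bash
python3 - <<'E'
from h import *
s=read_state(); print(R.from_rotvec(s['tcp_rot']).as_matrix().round(3))
im,W=cloud('top0'); Z=W[...,2]
m=(Z>0.08)&(W[...,1]>0.36); p=W[m]; print('shelf bounds',p.min(0),p.max(0))
m=(Z>0.08)&(W[...,1]>0.40)&(W[...,0]<.66); p=W[m]; print('shelf bounds',p.min(0),p.max(0))
shot('wrist','w0')
E
```

```text
[[-0.001  0.224  0.975]
 [-0.002  0.975 -0.224]
 [-1.    -0.002 -0.   ]]
shelf bounds [0.4380885  0.36000051 0.08001773] [0.72256646 0.6224755  0.21968416]
shelf bounds [0.4380885  0.46550711 0.08001773] [0.65851283 0.6224755  0.21968416]
```

View pics/w0.png

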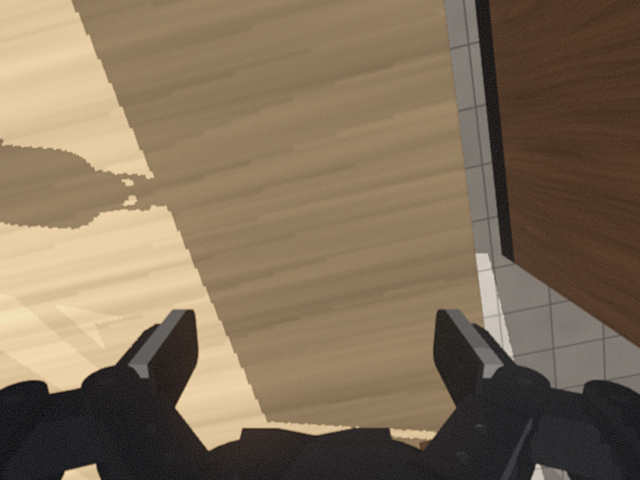

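```bash
python3 -m creep '[[0,[0,0,40],0],[0,[0,0,40],0],[0,[0,0,40],0],[0,[24,-27,0],-0.12],[0,[24,-27,0],-0.12],[0,[24,-27,0],-0.12],[0,[24,-27,0],-0.12],[0,[24,-27,0],-0.12]]' 30 && python3 -m creep '[[0,[24,-27,0],-0.12],[0,[24,-27,0],-0.12],[0,[24,-27,0],-0.12],[0,[24,-27,0],-0.12],[0,[24,-27,0],-0.12],[0,[24,-27,0],-0.12],[0,[24,-27,0],0],[0,[24,-27,0],0]]' && python3 -m creep '[[0,[24,-27,0],0],[0,[24,-27,0],0],[0,[24,-27,0],0],[0,[0,0,0],0],[0,[0,0,0],0],[0,[0,0,0],0],[0,[0,0,0],0],[0,[0,0,0],0]]' && python3 - <<'E'
from h import *
print(read_state()['q'])
shot('wrist','w1'); shot('side','s1')
E
```

```text
time: 0.82
tool_pos: [0.2717, 0.5214, 0.351]
tcp_rot: [0.649, 1.471, -0.65]
wrist_force: [-0.0, 1.8, -0.3]
width: 1.001
time: 1.48
tool_pos: [0.4638, 0.3053, 0.351]
tcp_rot: [1.191, 1.221, -1.191]
wrist_force: [1.1, 0.2, 0.2]
width: 0.999
time: 2.15
tool_pos: [0.5343, 0.2269, 0.3513]
tcp_rot: [1.19, 1.222, -1.19]
wrist_force: [0.1, 0.3, -0.9]
width: 1.001
[3.58551413e-01 3.41515170e-02 1.64834560e+00 3.32095720e-04
 1.45922183e+00 3.31746261e-01]
```

View pics/w1.png

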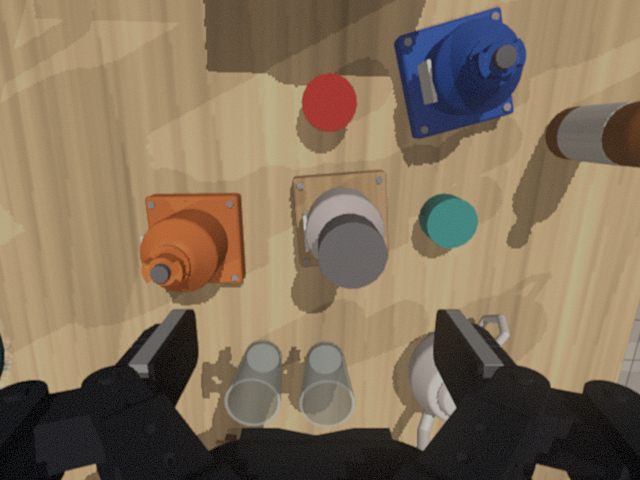

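View pics/s1.png

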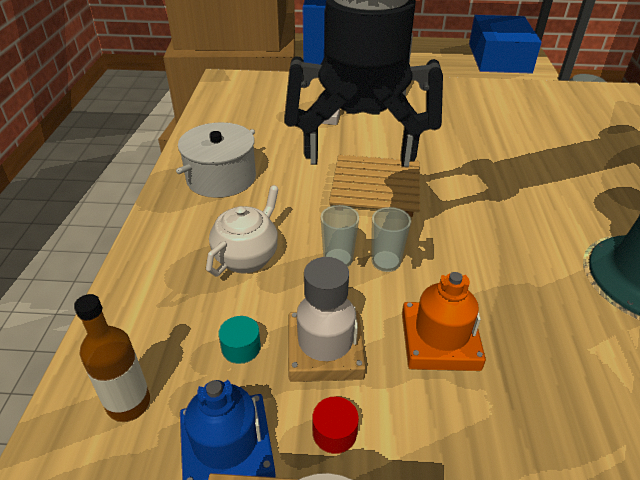

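```bash
python3 - <<'E'
from h import *
im,W=cloud('w1');Z=W[...,2]
sub=np.zeros(Z.shape,bool); sub[205:300,310:395]=1
m2=sub&(abs(Z-0.170)<0.006)
print(cv2.minEnclosingCircle(W[m2][:,:2].astype(np.float32)),np.median(Z[m2]),m2.sum())
im,W=cloud('s1')
for n,(a,b) in dict(l=(295,322),r=(398,415)).items():
    p=W[125:172,a:b].reshape(-1,3); p=p[p[:,2]>0.25]; print(n,p[p[:,2]<p[:,2].min()+.004].mean(0), p[:,2].min())
E
```

```text
((0.5674116611480713, 0.1943189948797226), 0.0299929678440094) 0.16998168181175313 3708
l [0.58075893 0.2361629  0.36851016] 0.366391982245283
r [0.49188184 0.22835281 0.36737759] 0.36507513156200794
```

```bash
python3 -m creep '[[0,[16,-16.5,0],0],[0,[16.5,-16.5,0],0],[0,[0,0,-25],0],[0,[0,0,-30],0],[0,[0,0,-30],0],[0,[0,0,-30],0],[0,[0,0,0],0],[0,[0,0,0],0]]' && python3 - <<'E'
from h import *
shot('wrist','w2'); shot('side','s2')
E
```

```text
time: 2.92
tool_pos: [0.5659, 0.193, 0.2345]
tcp_rot: [1.187, 1.224, -1.194]
wrist_force: [-0.6, 0.1, 0.1]
width: 0.998
```

View pics/w2.png

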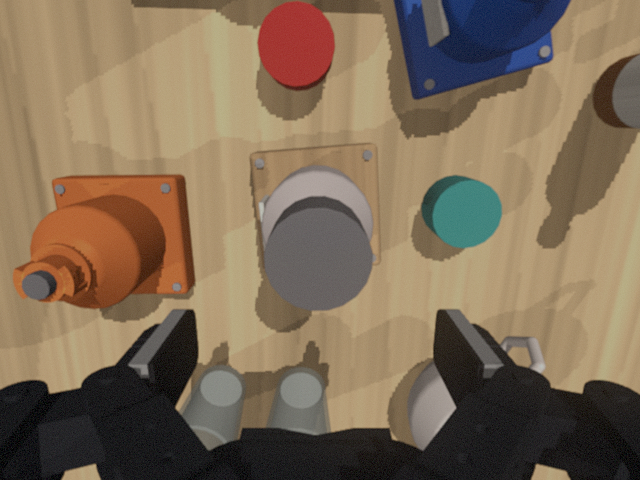

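View pics/s2.png

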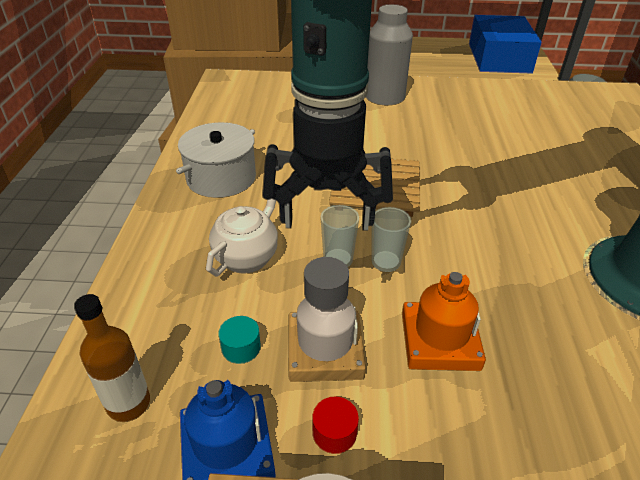

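```bash
python3 - <<'E'
from h import *
print(read_state()['tool_pos'])
im,W=cloud('w2');Z=W[...,2]
sub=np.zeros(Z.shape,bool); sub[190:315,255:380]=1
m2=sub&(abs(Z-0.170)<0.005)
print(cv2.minEnclosingCircle(W[m2][:,:2].astype(np.float32)),np.median(Z[m2]),m2.sum())
E
```

```text
[0.56859204 0.19366494 0.23856453]
((0.5676131248474121, 0.19413718581199646), 0.030230510979890823) 0.16994403758594304 8877
```

```bash
python3 -m creep '[[0,[0,0.5,-25],0],[0,[0,0,-25],0],[0,[0,0,-25],0],[0,[0,0,-20],0],[0,[0,0,-13],0],[0,[0,0,0],0],[0,[0,0,0],0],[0,[0,0,0],0]]' 30 && python3 - <<'E'
from h import *
for i in range(2): print(read_state()['tool_pos'],read_state()['wrist_force'])
shot('side','s3')
crop('s3',220,440,180,345,3.6,'s3c')
print(read_state()['tool_pos'],read_state()['wrist_force'])
E
```

```text
time: 3.68
tool_pos: [0.5695, 0.194, 0.1309]
tcp_rot: [1.193, 1.219, -1.187]
wrist_force: [0.1, -0.2, -0.6]
width: 1.001
[0.56945059 0.1939602  0.13085039] [ 0.05564219 -0.22418964 -0.55880125]
[0.56945059 0.1939602  0.13085039] [ 0.05564219 -0.22418964 -0.55880125]
[0.56949865 0.19393801 0.13095904] [-0.06035381  1.15224738  0.38738701]
```

View pics/s3c.png

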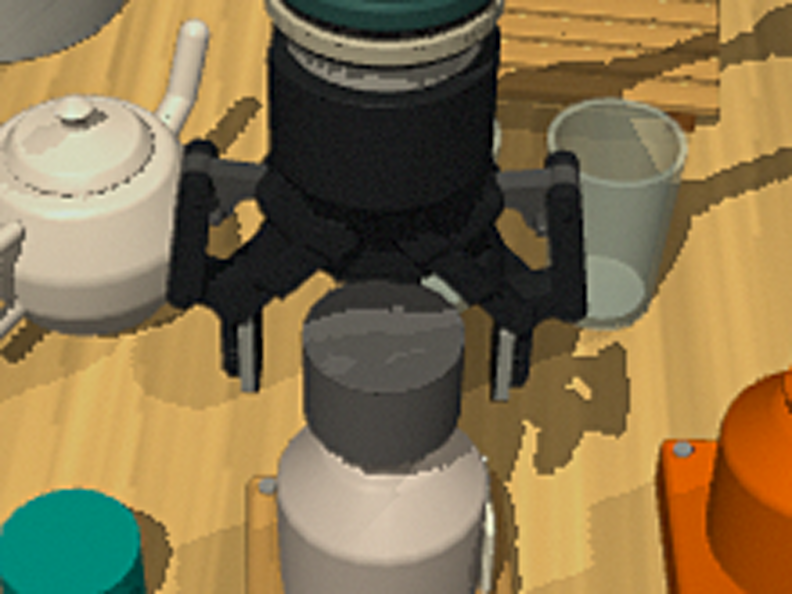

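```bash
python3 -m creep '[[0,[-2,0,-3],0],[0,[0,0,0],0],[60,[0,0,0],0],[60,[0,0,0],0],[90,[0,0,0],0],[110,[0,0,0],0],[130,[0,0,0],0],[150,[0,0,0],0]]' 30 && python3 -m creep '[[255,[0,0,0],0],[255,[0,0,0],0],[255,[0,0,0],0],[255,[0,0,0],0],[255,[0,0,0],0],[255,[0,0,0],0],[255,[0,0,0],0],[255,[0,0,0],0]]' 30 && python3 - <<'E'
from h import *
shot('side','s4')
crop('s4',220,440,180,345,3.6,'s4c')
E
```

```text
time: 4.4
tool_pos: [0.5658, 0.1934, 0.1255]
tcp_rot: [1.191, 1.221, -1.19]
wrist_force: [-0.1, -0.2, 1.0]
width: 0.697
time: 5.07
tool_pos: [0.5658, 0.1934, 0.1254]
tcp_rot: [1.191, 1.221, -1.19]
wrist_force: [0.9, -0.1, 2.2]
width: 0.697
```

View pics/s4c.png

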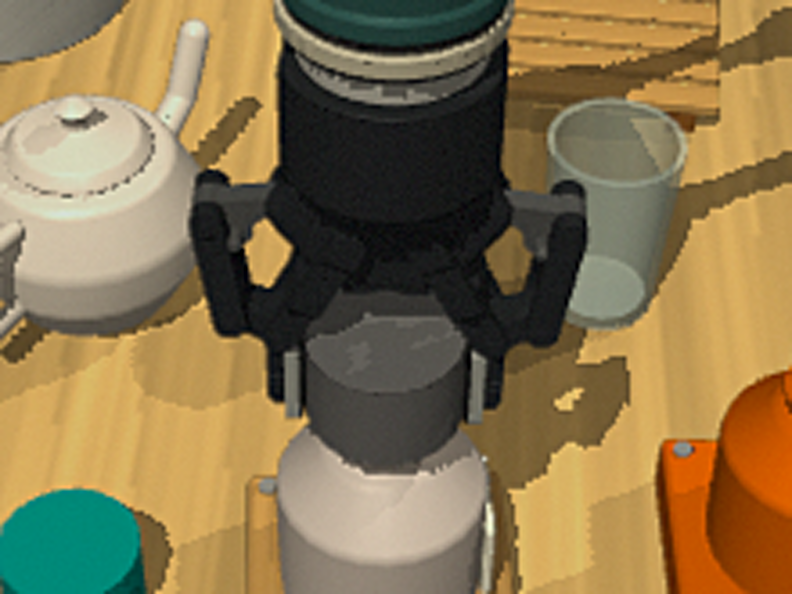

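```bash
python3 -m creep '[[255,[0,0,5],0],[255,[0,0,10],0],[255,[0,0,15],0],[255,[0,0,20],0],[255,[0,0,20],0],[255,[0,0,20],0],[255,[0,0,10],0],[255,[0,0,0],0]]' 30 && python3 - <<'E'
from h import *
shot('side','s5')
crop('s5',220,440,180,345,3.6,'s5c')
crop('s5',160,480,100,340,2.5,'s5c')
E
```

```text
time: 5.78
tool_pos: [0.5674, 0.194, 0.2291]
tcp_rot: [1.195, 1.218, -1.186]
wrist_force: [0.1, 0.5, 0.1]
width: 0.7
```

View pics/s5c.png

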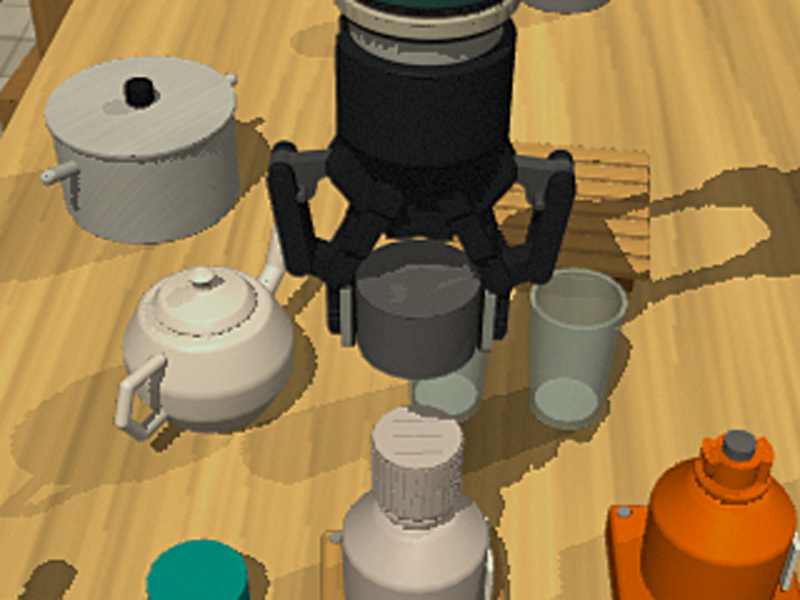

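```bash
python3 -m creep '[[255,[-3,-15,0],0],[255,[-5,-25,0],0],[255,[-7,-36,0],0],[255,[-7,-36,0],0],[255,[-7,-36,0],0],[255,[-7,-36,0],0],[255,[-7,-36,0],0],[255,[-7,-36,0],0]]' 30 && python3 -m creep '[[255,[-7,-36,0],0],[255,[-7,-36,0],0],[255,[-7,-36,0],0],[255,[-7,-36,0],0],[255,[-4,-20,0],0],[255,[-3,-10,0],0],[255,[0,0,0],0],[255,[0,0,0],0]]' 30 && python3 - <<'E'
from h import *
shot('side','s6');shot('top','t6'); shot('wrist','w6')
print(read_state()['tool_pos'])
im,W=cloud('t6');Z=W[...,2]
sub=np.zeros(Z.shape,bool); sub[210:270,220:300]=1
for t in (0.166,):
    m=sub&(abs(Z-t)<0.006); print(m.sum(), cv2.minEnclosingCircle(W[m][:,:2].astype(np.float32)),np.median(Z[m]))
E
```

```text
time: 6.5
tool_pos: [0.5132, -0.0646, 0.2231]
tcp_rot: [1.189, 1.224, -1.193]
wrist_force: [0.2, -0.4, 1.1]
width: 0.704
time: 7.17
tool_pos: [0.4796, -0.2362, 0.224]
tcp_rot: [1.192, 1.223, -1.192]
wrist_force: [-0.1, 0.3, -0.0]
width: 0.697
[ 0.48066052 -0.2351707   0.22484117]
643 ((0.5646798610687256, 0.19194988906383514), 0.024869101122021675) 0.16638312168643343
```

View pics/s6.png

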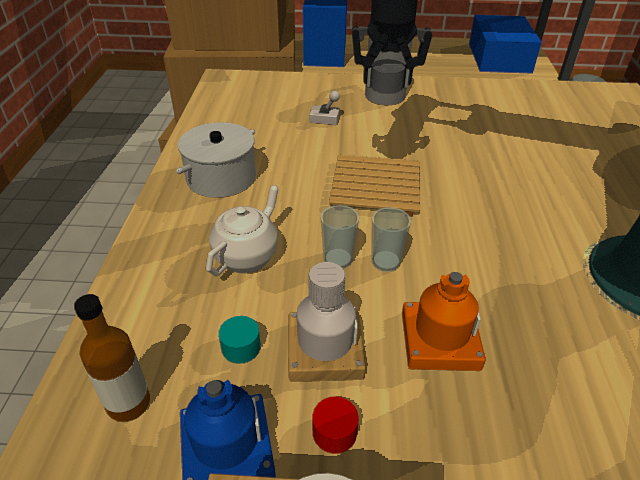

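View pics/t6.png

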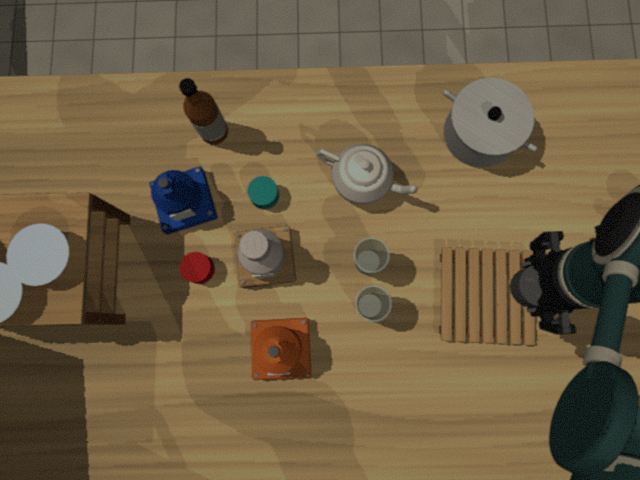

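```bash
python3 -m creep '[[255,[0,0,-15],0],[255,[0,0,-25],0],[255,[0,0,-32],0],[255,[0,0,-35],0],[255,[0,0,-32],0],[255,[0,0,-25],0],[255,[0,0,-15],0],[255,[0,0,-10],0]]' 30 && python3 -m creep '[[255,[0,0,-5],0],[255,[0,0,-4],0],[255,[0,0,-3],0],[255,[0,0,0],0],[255,[0,0,0],0],[255,[0,0,0],0],[255,[0,0,0],0],[255,[0,0,0],0]]' 30 && python3 - <<'E'
from h import *
shot('side','s7')
crop('s7',290,450,90,210,5,'s7c')
E
```

```text
time: 7.98
tool_pos: [0.4794, -0.2343, 0.0337]
tcp_rot: [1.189, 1.226, -1.191]
wrist_force: [-0.6, 0.6, -0.7]
width: 0.704
time: 8.65
tool_pos: [0.481, -0.2369, 0.0249]
tcp_rot: [1.191, 1.22, -1.19]
wrist_force: [-0.8, -0.1, 0.2]
width: 0.701
```

View pics/s7c.png

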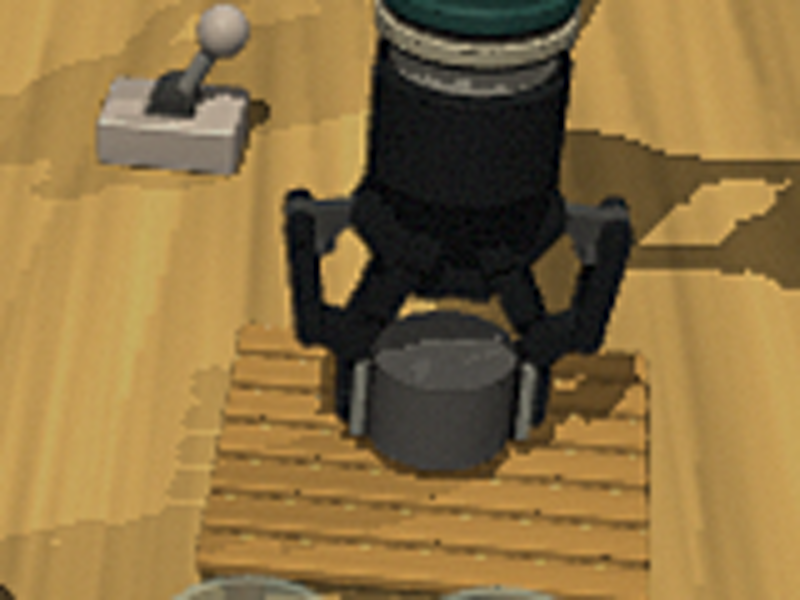

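```bash
python3 -m creep '[[255,[0,0,-1.5],0],[255,[0,0,-1.5],0],[255,[0,0,-1.5],0],[255,[0,0,-1],0],[255,[0,0,0],0],[255,[0,0,0],0],[255,[0,0,0],0],[255,[0,0,0],0]]' 30 ; python3 -m creep '[[255,[0,0,-0.5],0],[255,[0,0,0],0],[255,[0,0,-0.5],0],[255,[0,0,0],0],[255,[0,0,-0.5],0],[255,[0,0,0],0],[255,[0,0,0],0],[255,[0,0,0],0]]' 30
```

```text
time: 9.37
tool_pos: [0.4807, -0.2367, 0.0188]
tcp_rot: [1.191, 1.221, -1.191]
wrist_force: [0.0, -0.5, -0.2]
width: 0.7
time: 10.03
tool_pos: [0.4806, -0.2366, 0.0172]
tcp_rot: [1.191, 1.221, -1.191]
wrist_force: [-0.7, -0.2, -0.9]
width: 0.702
```

```bash
python3 -m creep '[[255,[0,0,-0.5],0],[255,[0,0,0],0],[255,[0,0,-0.5],0],[255,[0,0,0],0],[255,[0,0,-0.5],0],[255,[0,0,0],0],[255,[0,0,0],0],[255,[0,0,0],0]]' 30 ; python3 - <<'E'
from h import *
shot('side','s8'); im,W=cloud('s8');Z=W[...,2]
p=Z[150:172,365:392]; print(np.nanpercentile(p,[10,50,90]))
E
```

```text
time: 10.7
tool_pos: [0.4806, -0.2367, 0.0158]
tcp_rot: [1.191, 1.221, -1.191]
wrist_force: [1.3, -0.5, -0.3]
width: 0.7
[0.05487167 0.06097539 0.09573415]
```

```bash
python3 -m creep '[[255,[0,0,-0.4],0],[255,[0,0,0],0],[255,[0,0,-0.4],0],[255,[0,0,0],0],[255,[0,0,0],0],[255,[0,0,0],0],[255,[0,0,0],0],[255,[0,0,0],0]]' 30; python3 -m creep '[[255,[0,0,-0.4],0],[255,[0,0,0],0],[255,[0,0,-0.4],0],[255,[0,0,0],0],[255,[0,0,0],0],[255,[0,0,0],0],[255,[0,0,0],0],[255,[0,0,0],0]]' 30
```

```text
time: 11.42
tool_pos: [0.4807, -0.2367, 0.0156]
tcp_rot: [1.191, 1.221, -1.191]
wrist_force: [-3.3, 0.7, 4.9]
width: 0.703
time: 12.08
tool_pos: [0.4807, -0.2367, 0.0155]
tcp_rot: [1.191, 1.221, -1.191]
wrist_force: [-4.6, 2.3, 11.8]
width: 0.702
```

```bash
python3 -m creep '[[255,[0,0,0.5],0],[255,[0,0,0],0],[60,[0,0,0],0],[40,[0,0,0],0],[20,[0,0,0],0],[0,[0,0,0],0],[0,[0,0,0],0],[0,[0,0,0],0]]' 30; python3 -m creep '[[0,[0,0,0],0],[0,[0,0,0],0],[0,[0,0,5],0],[0,[0,0,15],0],[0,[0,0,20],0],[0,[0,0,20],0],[0,[0,0,20],0],[0,[0,0,20],0]]' 30; python3 - <<'E'
from h import *
shot('side','s9');shot('wrist','w9')
crop('s9',290,450,90,210,5,'s9c')
im,W=cloud('s9');Z=W[...,2]
sub=np.zeros(Z.shape,bool); sub[140:190,355:405]=1
m=sub&(abs(Z-0.06)<0.004);print(m.sum(),W[m].mean(0),cv2.minEnclosingCircle(W[m][:,:2].astype(np.float32)),np.median(Z[m]))
E
```

```text
time: 12.75
tool_pos: [0.4805, -0.2366, 0.0145]
tcp_rot: [1.191, 1.221, -1.191]
wrist_force: [-0.4, 0.6, 0.1]
width: 1.003
time: 13.42
tool_pos: [0.4805, -0.2366, 0.1159]
tcp_rot: [1.191, 1.221, -1.191]
wrist_force: [0.7, 0.0, -0.6]
width: 1.002
418 [ 0.48225233 -0.2324585   0.06011661] ((0.480150043964386, -0.23499943315982819), 0.03231559321284294) 0.06025244227418686
```

View pics/s9c.png

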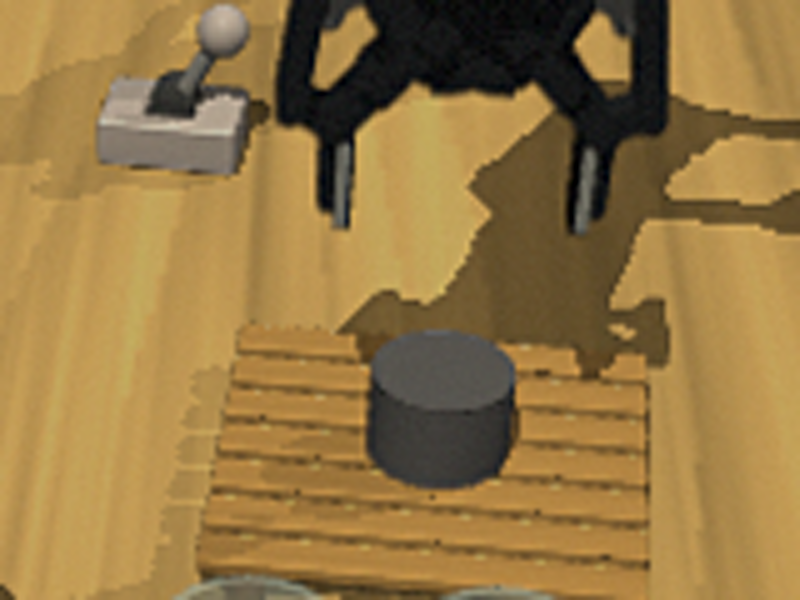

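View pics/w9.png

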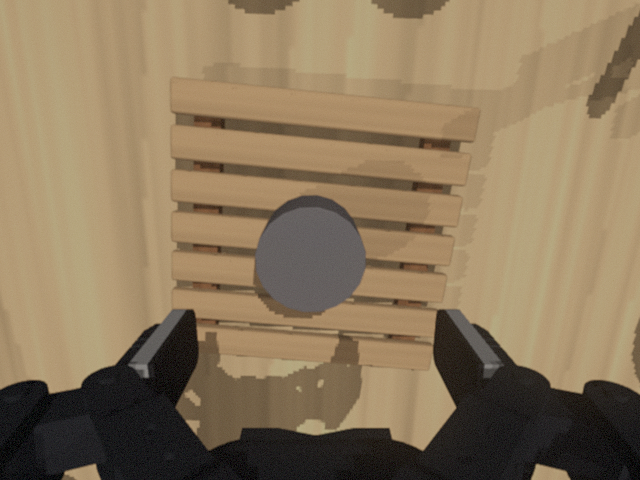

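```bash
python3 -m creep '[[0,[0,0,30],0],[0,[0,0,35],0],[0,[0,0,35],0],[0,[0,10,15],0],[0,[4,20,0],0],[0,[8,38,0],0],[0,[8,38,0],0],[0,[8,38,0],0]]' 30; python3 -m creep '[[0,[8,38,0],0],[0,[8,38,0],0],[0,[8,38,0],0],[0,[8,38,0],0],[0,[8,38,0],0],[0,[8,38,0],0],[0,[8,38,0],0],[0,[2,20,0],0]]' 30; python3 -m creep '[[0,[0,0,0],0],[0,[0,0,0],0],[0,[0,0,0],0],[0,[0,0,0],0],[0,[0,0,0],0],[0,[0,0,0],0],[0,[0,0,0],0],[0,[0,0,0],0]]' 30; python3 - <<'E'
from h import *
print(read_state()['q'])
shot('wrist','w10');shot('side','s10')
im,W=cloud('w10');Z=W[...,2]
m=(abs(Z-0.166)<0.003)&(np.hypot(W[...,0]-.567,W[...,1]-.194)<.035)
print(m.sum(),cv2.minEnclosingCircle(W[m][:,:2].astype(np.float32)),np.median(Z[m]),W[m].mean(0))
E
```

```text
time: 14.18
tool_pos: [0.5083, -0.0915, 0.2291]
tcp_rot: [1.192, 1.221, -1.192]
wrist_force: [0.5, -0.3, 0.8]
width: 0.998
time: 14.85
tool_pos: [0.5667, 0.1973, 0.2286]
tcp_rot: [1.19, 1.223, -1.189]
wrist_force: [0.1, -0.4, 0.5]
width: 1.002
time: 15.52
tool_pos: [0.5667, 0.1927, 0.2299]
tcp_rot: [1.192, 1.22, -1.191]
wrist_force: [0.1, 0.7, -0.3]
width: 0.999
[ 2.86192905e-01  1.21347113e-01  1.77512489e+00 -3.98613614e-05
  1.24487938e+00  2.62183019e-01]
5649 ((0.5668767690658569, 0.19352617859840393), 0.024444418027997017) 0.166040648795108 [0.5667947  0.194496   0.16602273]
```

View pics/w10.png

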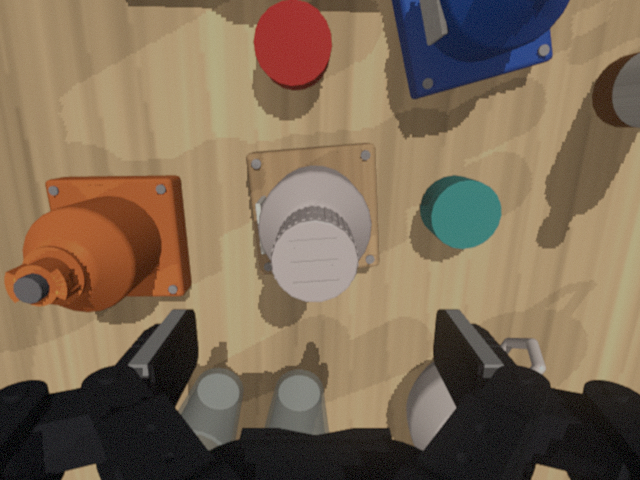

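```bash
python3 - <<'E'
from h import *
for t,tz,lst in (('s4',.1254,[((296,304),(270,297)),((349,356),(270,298))]),('s3',.131,[((286,294),(262,290)),((356,364),(262,293))]),('s10',.2299,[((270,300),(200,240)),((355,380),(200,240))])):
    im,W=cloud(t)
    for (a,b),(c,d) in lst:
        p=W[c:d,a:b].reshape(-1,3); p=p[(p[:,2]>tz-.005)&(p[:,1]<.23)&(p[:,1]>.15)]
        print(t,len(p), p[:,2].min()-tz, np.percentile(p[:,2],3)-tz)
E
```

```text
s4 195 0.008019150005080744 0.011701476219073165
s4 188 0.009492189629445924 0.010356882570540182
s3 182 0.012792429110324632 0.01808216253220496
s3 223 0.01403060669983569 0.01817617545857514
s10 439 0.014245669869760225 0.01810403199319946
s10 466 0.014396908781530993 0.01795740462204662
```

```bash
python3 -m creep '[[0,[0,1,-20],0],[0,[0,0,-25],0],[0,[0,0,-25],0],[0,[0,0,-20],0],[0,[0,0,-15],0],[0,[0,0,0],0],[0,[0,0,0],0],[0,[0,0,0],0]]' 30; python3 -m creep '[[60,[0,0,0],0],[90,[0,0,0],0],[110,[0,0,0],0],[130,[0,0,0],0],[150,[0,0,0],0],[180,[0,0,0],0],[255,[0,0,0],0],[255,[0,0,0],0]]' 30;  python3 -m creep '[[255,[0,0,0],0],[255,[0,0,0],0],[255,[0,0,0],0],[255,[0,0,0],0],[255,[0,0,0],0],[255,[0,0,0],0],[255,[0,0,0],0],[255,[0,0,0],0]]' 32; python3 - <<'E'
from h import *
s=read_state();print(s['wrist_force'],s['torque'],s['width'])
shot('side','s11')
crop('s11',220,440,180,345,3.6,'s11c')
E
```

```text
time: 16.28
tool_pos: [0.5675, 0.1946, 0.1258]
tcp_rot: [1.192, 1.22, -1.189]
wrist_force: [0.7, -0.2, 0.9]
width: 1.0
time: 16.95
tool_pos: [0.5672, 0.1946, 0.1253]
tcp_rot: [1.192, 1.22, -1.19]
wrist_force: [0.4, 0.7, 3.1]
width: 0.557
time: 17.62
tool_pos: [0.5671, 0.1946, 0.1249]
tcp_rot: [1.192, 1.22, -1.19]
wrist_force: [2.1, 2.7, 4.1]
width: 0.556
[2.08319824 2.69816025 4.07030277] [ 0.21238348 -0.3506277   0.01371744] 0.5560775651080345
```

View pics/s11c.png

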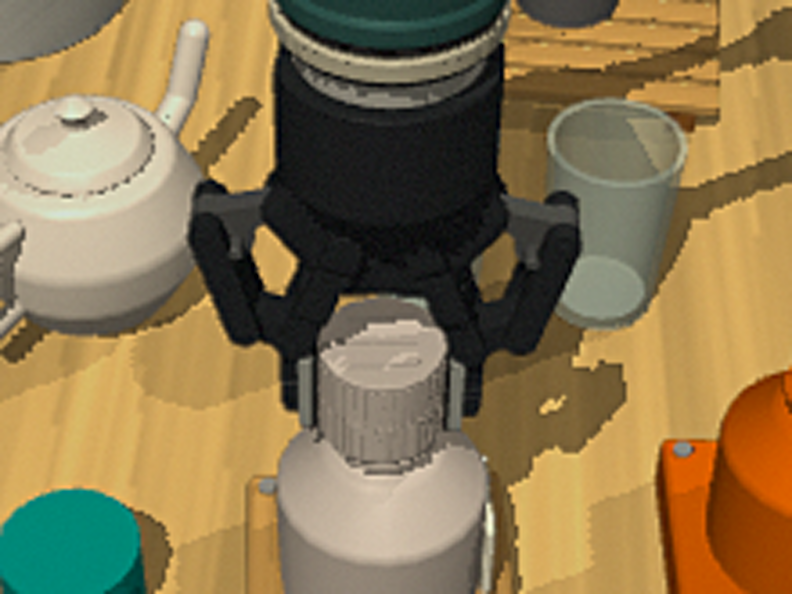

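```bash
python3 -m creep '[[255,[0,0,-1],0],[255,[0,0,-1],0],[255,[0,0,-1],0],[255,[0,0,-1],0],[255,[0,0,-1],0],[255,[0,0,-0.5],0],[255,[0,0,0],0],[255,[0,0,0],0]]' 32;  python3 - <<'E'
from h import *
s=read_state();print(s['tool_pos'],s['wrist_force'],s['torque'],s['width'])
shot('side','s12')
im,W=cloud('s12');im1,W1=cloud('s11')
# cap top visible area
for w in (W1,W):
    Z=w[...,2][268:286,312:342]; print(np.nanmedian(Z))
E
```

```text
time: 18.33
tool_pos: [0.5672, 0.1946, 0.1199]
tcp_rot: [1.192, 1.22, -1.19]
wrist_force: [1.1, 0.5, 5.6]
width: 0.559
[0.56715512 0.1945761  0.11985963] [1.07668272 0.47377847 5.55723954] [ 0.18841987 -0.19539208 -0.05350127] 0.5586815863221823
0.16527280308151682
0.16022204567641835
```

```bash
python3 -m creep '[[255,[0,0,-0.5],0],[255,[0,0,0],0],[255,[0,0,0],0.03],[255,[0,0,0],0.05],[255,[0,0,0],0.06],[255,[0,0,0],0.06],[255,[0,0,0],0.06],[255,[0,0,0],0]]' 32;  python3 - <<'E'
from h import *
s=read_state();print(s['tool_pos'],s['wrist_force'],s['torque'],s['width'],s['q'])
shot('side','s13')
im,W=cloud('s13')
Z=W[...,2][268:286,312:342]; print(np.nanmedian(Z))
crop('s13',290,365,250,320,8,'s13c')
E
```

```text
time: 19.05
tool_pos: [0.5665, 0.1943, 0.1193]
tcp_rot: [0.995, 1.332, -0.995]
wrist_force: [-0.2, 0.4, 8.0]
width: 0.557
[0.56648012 0.19428366 0.11927902] [-0.19120402  0.36774149  7.95503644] [ 0.09173214 -0.00424508 -0.00883005] 0.556947229551847 [ 2.88852448e-01  2.15021146e-01  1.88084130e+00 -9.46037474e-05
  1.04606535e+00  1.30554077e-03]
0.15980191996714194
```

View pics/s13c.png

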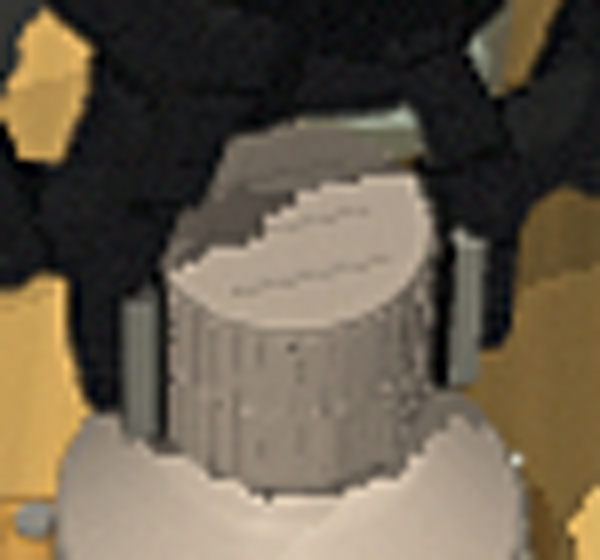

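The lines on the cap top (crop (300,220) and (310,275)) have turned about 15° with the fingers, and the cap is still pressed. I'll keep turning.

```bash
python3 -m creep '[[255,[0,0,0],0.06],[255,[0,0,0],0.08],[255,[0,0,0],0.08],[255,[0,0,0],0.08],[255,[0,0,0],0.08],[255,[0,0,0],0.08],[255,[0,0,0],0.08],[255,[0,0,0],0]]' 32;  python3 - <<'E'
from h import *
s=read_state();print(s['tool_pos'],s['wrist_force'],s['torque'],s['width'],s['q'])
shot('side','s14')
crop('s14',290,365,250,320,8,'s14c')
E
```

```text
time: 19.77
tool_pos: [0.5663, 0.1942, 0.1193]
tcp_rot: [0.58, 1.492, -0.581]
wrist_force: [0.1, 0.1, 8.8]
width: 0.554
[0.56627917 0.19424364 0.11929946] [0.09422073 0.08537947 8.80972359] [0.01556455 0.17036615 0.02843437] 0.553818011289727 [ 2.88899266e-01  2.14879828e-01  1.88097253e+00 -1.24882451e-04
  1.04646383e+00 -5.39563401e-01]
```

View pics/s14c.png

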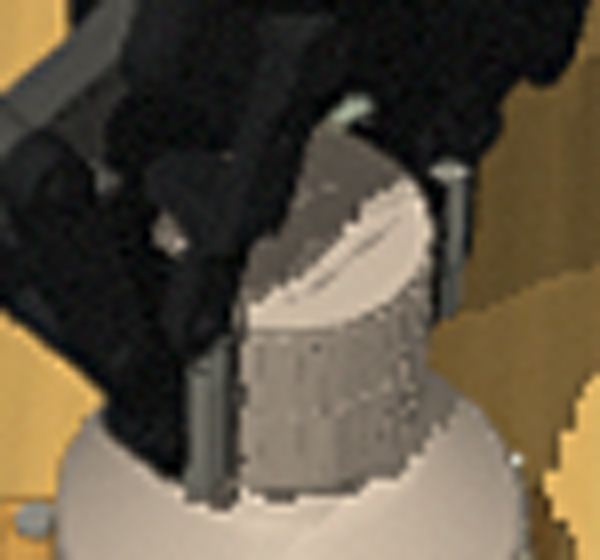

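Still turning with the fingers (about 46° now, line at crop (330,270)). Next I'll turn to about 82°.

```bash
python3 -m creep '[[255,[0,0,0],0.08],[255,[0,0,0],0.09],[255,[0,0,0],0.09],[255,[0,0,0],0.09],[255,[0,0,0],0.09],[255,[0,0,0],0.09],[255,[0,0,0],0.09],[255,[0,0,0],0]]' 32;  python3 - <<'E'
from h import *
s=read_state();print(s['tool_pos'],s['wrist_force'],s['torque'],s['width'],s['q'])
shot('side','s15')
crop('s15',290,365,250,320,8,'s15c')
E
```

```text
time: 20.48
tool_pos: [0.566, 0.1941, 0.1193]
tcp_rot: [0.095, 1.57, -0.096]
wrist_force: [-0.9, -0.5, 9.3]
width: 0.553
[0.56597599 0.194086   0.11927109] [-0.94780202 -0.53115797  9.25790859] [-0.04834658  0.24482403  0.09921163] 0.5530387110638851 [ 2.88860668e-01  2.14774757e-01  1.88115963e+00 -2.63191334e-04
  1.04713117e+00 -1.15998433e+00]
```

View pics/s15c.png

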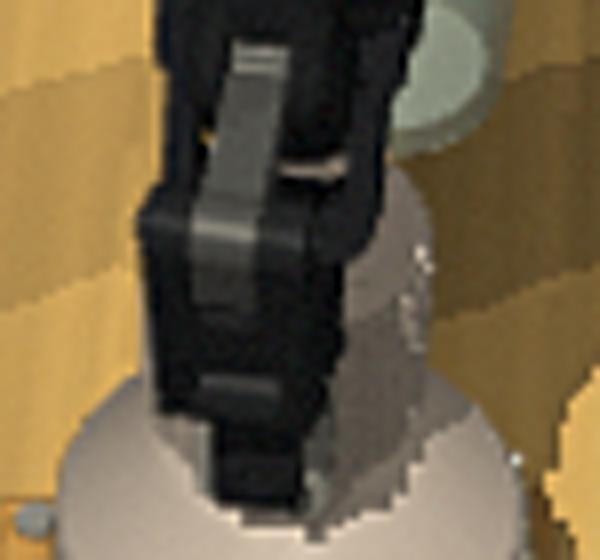

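```bash
python3 -m creep '[[255,[0,0,1],0],[255,[0,0,1.5],0],[255,[0,0,2],0],[255,[0,0,2],0],[255,[0,0,2],0],[255,[0,0,2],0],[255,[0,0,0],0],[255,[0,0,0],0]]' 32;  python3 - <<'E'
from h import *
s=read_state();print(s['tool_pos'],s['wrist_force'],s['torque'],s['width'])
E
```

```text
time: 21.2
tool_pos: [0.5654, 0.1939, 0.128]
tcp_rot: [0.098, 1.571, -0.1]
wrist_force: [0.2, -0.4, -1.2]
width: 0.556
[0.56543394 0.19391866 0.12796973] [ 0.18840854 -0.40232011 -1.23505752] [-0.0016724   0.03516068  0.00276972] 0.5557796042278492
```

Free with almost no force. I'll lift it well clear.

```bash
python3 -m creep '[[255,[0,0,4],0],[255,[0,0,8],0],[255,[0,0,15],0],[255,[0,0,20],0],[255,[0,0,20],0],[255,[0,0,15],0],[255,[0,0,8],0],[255,[0,0,4],0]]' 32; python3 -m creep '[[255,[0,0,4],0],[255,[0,0,0],0],[255,[0,0,0],0],[255,[0,0,0],0],[255,[0,0,0],0],[255,[0,0,0],0],[255,[0,0,0],0],[255,[0,0,0],0]]' 32; python3 - <<'E'
from h import *
s=read_state();print(s['tool_pos'],s['wrist_force'],s['torque'],s['width'],s['joint_vel'])
shot('side','s16');shot('top','t16')
crop('s16',160,480,100,340,2.5,'s16c')
E
```

```text
time: 21.87
tool_pos: [0.5675, 0.1946, 0.2255]
tcp_rot: [0.1, 1.566, -0.098]
wrist_force: [0.1, 0.4, -0.3]
width: 0.555
time: 22.53
tool_pos: [0.5665, 0.1943, 0.2269]
tcp_rot: [0.099, 1.569, -0.099]
wrist_force: [0.7, 0.2, -0.9]
width: 0.557
[0.56651535 0.19433085 0.22685189] [ 0.72304089  0.24522921 -0.89165411] [-0.06003861  0.00403707 -0.05060233] 0.5573242312473382 [ 0.00010105 -0.00246833 -0.00083738  0.00026007 -0.00157432  0.00036677]
```

View pics/s16c.png

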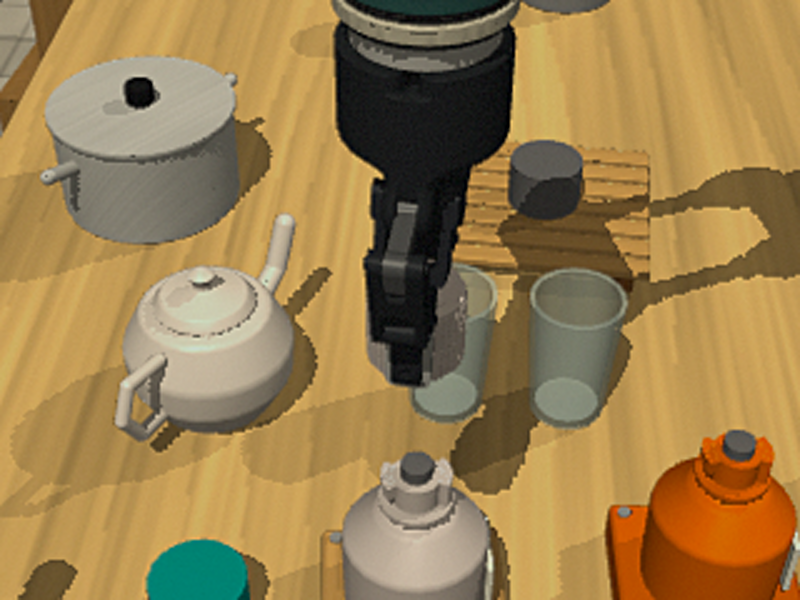

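View pics/t16.png

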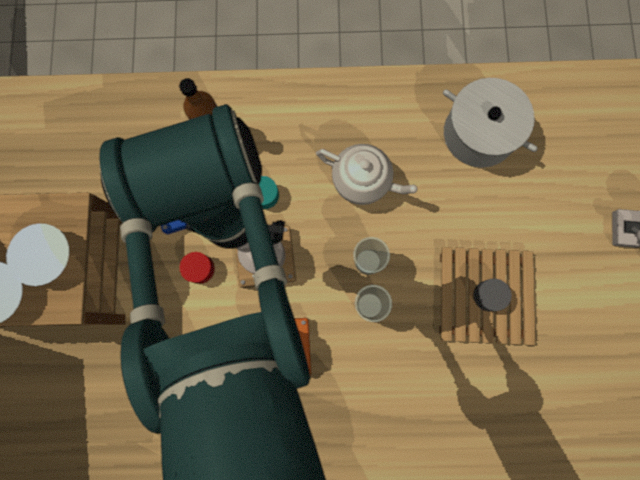

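The cap is in the fingers above the open neck (crop (415,330), neck at (415,480)). The cup stands on the tray (crop (545,178), top view (493,296)), and the teapot and glasses haven't moved. I'm handing the job in.

```bash
python3 -c "
from workcell import finish_job
print(finish_job())"
```

```text
the job is handed in; nothing more can be done
None
```

The job is done and handed in at about 22.6 s of the 61 s allowed. No verdict is reported.

- **Cup:** I took the grey dosing cup off at 30 N and set it mouth down near the middle of the tray. It met the tray with about 12 N at the wrist before I let go. Its top measured z = 0.060 m, as expected for a cup standing on the tray.
- **Cap:** I gripped it at 32 N and pressed it down. The tool measured about 5.6 mm down and the commanded press was 6 mm. I then turned it about 81° anticlockwise while pressed.
- **Lift:** It came off with almost no force and is still held level, its centre about 110 mm above the jug's neck.

In the last pictures the cup stands on the tray, the cap is in the fingers (opening steady at about 47 mm) clear of the open neck, and the teapot and glasses are where they were. After 46° the fingers hid most of the cap's top, so the final angle comes from the tool's turn and the free lift, not from the picture. The TCP readings wandered by 1–3 mm while the arm settled. No check failed.

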